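Slide the heavy battery box into its charging bay and start the charge

TASK

Push the heavy blue battery box, low at its base so that it slides upright without tipping, into the open charging bay until it sits fully home and square against the back stop; then press the green button on the control pod all the way down and let it come back up. Use fingertips only: do not reach round to the side of the box that faces the bay, do not lift the box, and leave the jar, the tin and the screwdriver where they are.

Things in the scene. Friction and masses are not known exactly. Their poses are not given: they have to be found in the camera images.
- battery_box: Heavy blue box, black lid and base, grippy rubber sole, all else smooth and slippery, 0.7 to 1.2 kg, loose in front of the bay and roughly facing it (up to 0.2 rad askew, 18 mm off centre). 42 mm along x, 120 mm along y, 72 mm tall. Origin: centre of its underside; +x towards the bay, z up. Bottom 20 mm: a base of the full 42 x 120 mm; above it the back face lies 3 to 5 mm further in.
- box_kick (a point): Middle of the back face of the box's base, 21 mm behind the box's centre, 12 mm above the desk: where a low push belongs. Axes as the box's. Sliding takes 5 to 12 N; pushed higher than about 25 mm above the desk, the box may tip forward.
- box_front: The plate that forms the bay-facing (+x) side of the battery box, fixed to it, 3 mm thick; its origin and axes are those of the battery box. It must not be touched by the fingers.
- bay_stop (a point): Fixed grey U-shaped bay, open to the box. Point: on the desk, middle of the back stop's inner face; +x into the stop, y along it, z up. Stop 45 mm tall; side rails 28 mm tall, 132 mm apart inside, reaching 32 mm out from the stop, then splaying to about 160 mm apart at 58 mm out. No floor: the box slides on the desk. Fully home: box origin at x = -0.021 here.
- charge_button_top (a point): Centre of the top of a round green push button, 28 mm across, 44 mm above the desk when up, in a black collar 44 mm across and 34 mm above the desk, on a fixed grey control pod (62 x 50 x 22 mm) about 140 mm to one side of the bay's middle, left or right. Pressed straight down; springs back.
- charge_button (a joint): Travel of the green button in m: 0 up, 0.006 fully down; about 1.5 N starts it and 5 N holds it fully down.
- nut_jar: Loose small clear jar with a black lid, 44 mm across, 52 mm tall, beside the bay on the side away from the pod; origin at the centre of its underside. Leave it alone.
- flux_tin: Loose round white and amber tin, 50 mm across, 22 mm tall, left of the box; origin at the centre of its underside. Leave it alone.
- screwdriver_red: Loose red-handled screwdriver, 160 mm long along its y, 22 mm thick, lying right of the box; origin midway along, at desk height. Leave it alone.

How it is judged:
By the outcome, as a careful person would: the job done as asked, in the order asked, and still so for the second after the job is handed in, with the robot touching nothing.
It also fails if it takes over 51 s, if anything falls off the work surface, if the arm or the gripper's body presses on something with over 40 N, if the wrist force passes 120 N, or if a joint passes its speed limit or range.

ROBOT

A 6-joint arm with a two-finger parallel gripper is mounted at the origin on a cart in front of the work surface, level with it; the furniture and walls round the work are solid. World frame = base frame: x ahead of the robot, y to its left, z up, the work surface at z = 0. Lengths are in m, angles in degrees, forces in N, time in s.
With the tool pointing down it reaches from about 0.35 to 0.875 m from the base axis. Payload 4.2 kg.
Tool frame: the origin (TCP) lies at the very end of the fingers, on their centre line; the grasp point (between the pads) lies 19 mm behind it; z points along the fingers, y is the line along which they close (so a half turn about z gives the same grasp; the last joint's range is limited). The gripper opens to 87 mm and grips with 3 to 60 N. Pads are 19 mm wide; open, the fingers measure 117 mm over their backs; the gripper's body (75 mm by 190 mm) begins 51 mm behind the grasp point.
Start: joints at [14.817, 22.042, 0.453, 0, -68.411, -14.817], TCP at [0.625, 0, 0.223] pointing down, gripper open.
Joint ranges: [-179.83, 179.83], [-69.29, 118.12], [-61.27, 80.66], [-181.25, 117.63], [-171.15, -9.14], [-177.46, 177.46]. Speed limits (degrees/s): [159.86, 159.86, 180, 180, 180, 180].

INTERFACE

Orientations are given as a 3x3 rotation matrix whose columns are the frame's x, y, z axes.
In Python, from station import sense, cams, r gives the robot as it stands. The module is installed in compiled form; this text tells all that it offers.
- The arm moves only by the tool step_arm, never from a script. Its argument "targets" is text: rows parted by semicolons, each of 4 numbers parted by spaces: the shift along the tool's x, y, z in cm, then the turn about the tool's z in degrees. In form: x y z turn; .... A call has 1 to 12 rows; each row shifts and turns the commanded pose from where the row before left it, along the tool's axes as they then stand; what a row does not reach is not made up. A row lasts 1/12 s, in which the tool goes at most 41.7 mm and 7.16 degrees, less where a joint would pass 70% of its speed; a pose out of reach is approached as far as the arm can. A call with a gripper value outside its range is refused whole. "claw" is the finger opening in cm, from 0 to 8.7, set as the call begins (left out, the last holds). The fingers move at their own pace and stop on an object; the grip force is fixed at half the most. Time passes only in rows, so rows that do not move let the fingers close. It gives the time, the measured TCP pose, the force, the opening and the grip force at its end, in the units of the state.
- sense(): the state, without advancing time (a new reading comes with each control period).
- cams.capture(name): name is "scene" or "side" or "wrist"; returns a dict with "frame" (384x512x3 uint8, blue, green, red), "vertical_fov" (degrees; the focal length in pixels is half the picture's height over the tangent of half this angle, whatever the lens; pixels are square), "cx", "cy" (the principal point, pixels), "eye" and "rotation" of the camera in the world; the wrist camera has in their place "tool_from_camera" (4x4, takes a point from camera to tool coordinates, whose origin is the TCP and whose axes are the flange's). Camera axes: x right, y down, z forward; pixel columns grow to the right and rows downward; lengths in m; the calibration is good to about 2 mm. A picture is of the moment at which its call begins: read the wrist's pose just before it. There is no depth.
- r.finish_job(): hands the job in; it is judged then, once.
The state is a dict: "time_s": time; "joints": joint angles; "joint_velocities": joint speeds; "effort": joint torques, N m; "tcp_pos": TCP position; "ee_rot": TCP orientation; "wrist_force": force on the tool from outside, world axes, zero at the start; "moment": the same for the moment, N m; "gripper_width": opening from 0.0 (shut) to 1.0 (fully open); "gripper_force": force on a finger pad.
Only numpy, scipy, OpenCV 4.12 (cv2) and the standard library are available. Lean on these libraries where they do the work, as an engineer would, in place of code of your own. Each camera call takes 0.05 s, during which the arm holds its last target. There are 200 camera calls.

## Working session

There is one attempt and no reset: what is moved stays moved. The work goes in short steps, Python scripts to look and compute and a tool call to move; the robot and the scene stay as the last step left them, time stands still between calls to the robot, and variables do not carry over. Pictures are saved under pics/ and viewed, at most 10 in all, crops included, and the job is handed in when it is done.

Besides the shell and the picture viewer there is one more tool, called after "Emit:" as name(argument=value, ...) on one line, values as JSON. step_arm: Moves the arm, as the interface text tells. Its arguments: {"type":"object","properties":{"targets":{"type":"string"},"claw":{"type":"number"}},"required":["targets"]}

```bash
mkdir -p pics; cat > h.py <<'E'
import numpy as np, cv2
from station import sense, cams, r
def snap(n,f):
    s=sense(); c=cams.capture(n); cv2.imwrite('pics/'+f,c['frame'])
    if 'eye' in c: eye=np.array(c['eye']);R=np.array(c['rotation'])
    else:
        T=np.array(c['tool_from_camera']);W=np.array(s['ee_rot']);eye=np.array(s['tcp_pos'])+W@T[:3,3];R=W@T[:3,:3]
    f_=c['frame'].shape[0]/2/np.tan(np.radians(c['vertical_fov'])/2)
    return dict(eye=eye,R=R,f=f_,cx=c['cx'],cy=c['cy'],im=c['frame'])
def back(c,u,v,z):
    d=c['R']@np.array([(u-c['cx'])/c['f'],(v-c['cy'])/c['f'],1]); return c['eye']+d*(z-c['eye'][2])/d[2]
def proj(c,p):
    q=c['R'].T@(np.array(p)-c['eye']); return c['f']*q[:2]/q[2]+[c['cx'],c['cy']]
E
python3 - <<'E'
from h import *
import pickle
for n in ('scene','side','wrist'):
    c=snap(n,n+'0.png'); pickle.dump(c,open(n+'0.pkl','wb')); print(n,c['eye'],c['R'].round(3).tolist(),c['f'])
s=sense();print(s['time_s'],s['tcp_pos'],s['ee_rot'])
a=[cv2.imread('pics/%s0.png'%n) for n in('scene','side')]
E
```

```text
scene [ 0.06843254 -0.22868338  0.59101508] [[0.601, -0.501, 0.622], [-0.799, -0.372, 0.473], [-0.006, -0.782, -0.624]] 359.65503060973964
side [ 0.38238454 -0.5233852   0.49382464] [[0.95, -0.174, 0.26], [-0.312, -0.49, 0.814], [-0.014, -0.854, -0.52]] 398.0072566824331
wrist [ 0.62453402 -0.08487196  0.38421996] [[-1.0, 0.001, -0.001], [0.001, 0.952, 0.307], [0.001, 0.307, -0.952]] 329.93802193006775
0.15 [6.24558744e-01 7.59195152e-06 2.21693114e-01] [[-1.35766229e-04 -9.99998586e-01 -1.67602193e-03]
 [-9.99999984e-01  1.35959847e-04 -1.15408922e-04]
 [ 1.15636630e-04  1.67600623e-03 -9.99998589e-01]]
```

View pics/scene0.png

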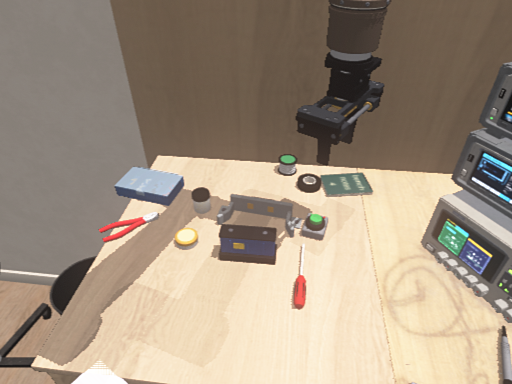

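View pics/wrist0.png

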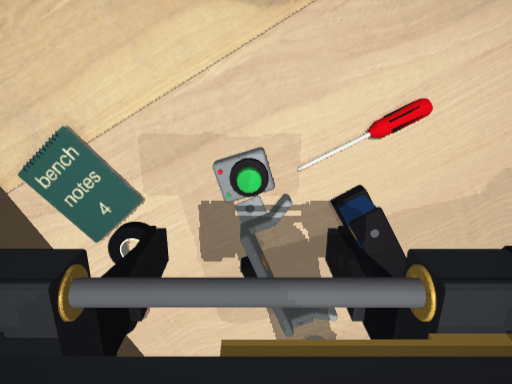

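The scene picture shows the box at (249,244), the bay behind it at (258,212), the button at (316,220), the jar at (201,200), the tin at (186,237) and the screwdriver at (301,280). In the wrist picture the button is at (249,181). Next I'll look at enlarged crops.

```bash
python3 - <<'E'
import cv2
a=cv2.imread('pics/scene0.png')[170:320,165:345]; cv2.imwrite('pics/sc.png',cv2.resize(a,None,fx=4,fy=4,interpolation=2))
E
```

```text
(no output)
```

View pics/sc.png

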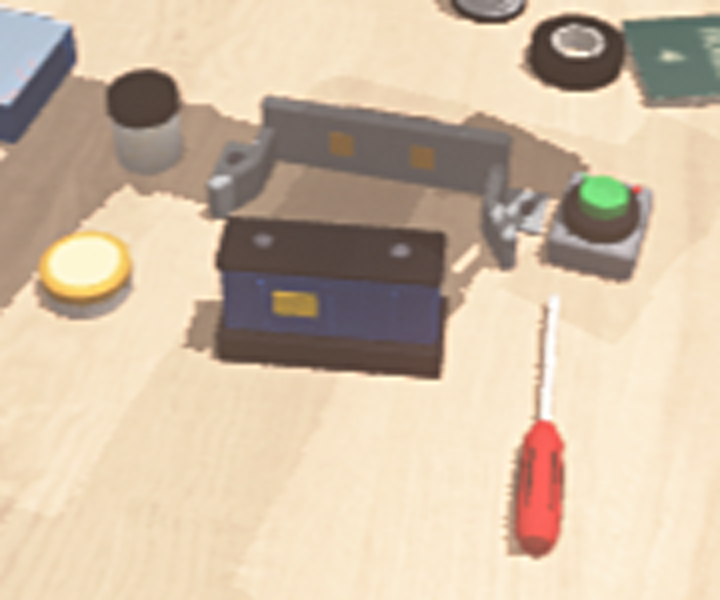

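View pics/side0.png

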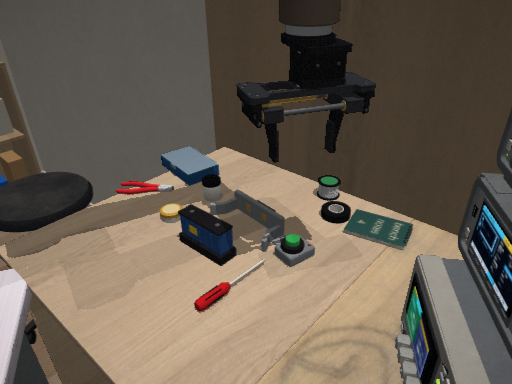

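The crop shows the box's bottom back edge running from (219,361) to (439,377). The inner top edge of the stop runs from about (265,103) to (508,140), and the button top is at (604,190). The side view shows the box at (208,232) and the pod at (293,245). I'll enlarge the side view for a two-camera fit.

```bash
python3 - <<'E'
import cv2
a=cv2.imread('pics/side0.png')[165:315,155:335]; cv2.imwrite('pics/sd.png',cv2.resize(a,None,fx=4,fy=4,interpolation=2))
E
```

```text
(no output)
```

View pics/sd.png

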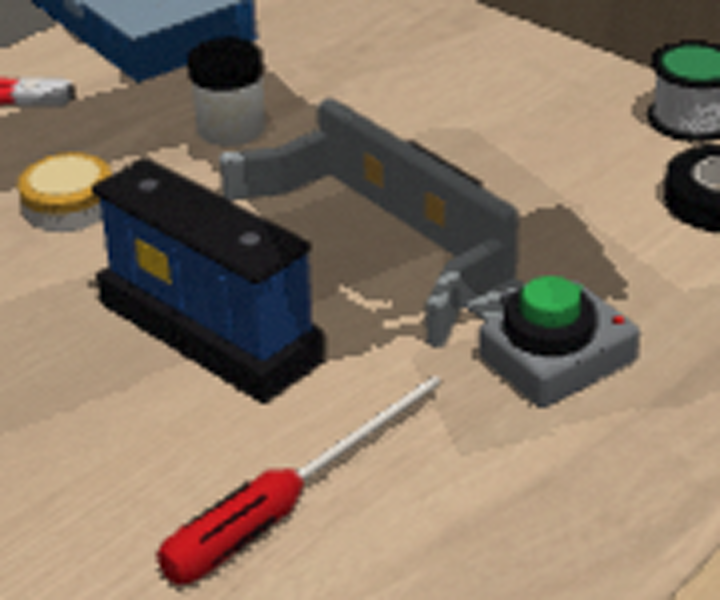

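```bash
cat > fit.py <<'E'
from h import *
import pickle
from scipy.optimize import least_squares
C={k:pickle.load(open(k+'0.pkl','rb')) for k in('scene','side','wrist')}
off={'scene':(165,170),'side':(155,165)}
px=lambda k,p:np.array(off[k])+(np.array(p)+.5)/4-.5
def tri(a,b):
    F=lambda p:np.r_[proj(C['scene'],p)-px('scene',a),proj(C['side'],p)-px('side',b)]
    s=least_squares(F,[.6,.1,.03]);return s.x,np.abs(s.fun).max()
for n,a,b in [('mkL',(341,144),(374,171)),('mkR',(422,157),(435,208)),('stopTL',(266,103),(322,106)),('stopTR',(508,138),(505,214)),
 ('tipL',(221,180),(232,155)),('tipR',(505,240),(440,285)),
 ('btn',(604,190),(551,292)),('jarlid',(143,88),(225,60)),('tin',(86,263),(66,178)),('sdtip',(554,299),(437,380)),('sdend',(538,545),(175,570))]:
    x,e=tri(a,b);print(n,x.round(4),round(e,2))
print('btn wrist',back(C['wrist'],249,181,.044))
pts={'scene':[((219,361),(-21,60,0)),((439,377),(-21,-60,0)),((219,343),(-21,60,20)),((441,348),(-21,-60,20))],
'side':[((103,296),(-21,60,0)),((265,401),(-21,-60,0)),((323,358),(21,-60,0)),((98,272),(-21,60,20)),((265,376),(-21,-60,20)),((325,335),(21,-60,20))]}
def F(q):
    c,s=np.cos(q[2]),np.sin(q[2]);R=np.array([[c,-s,0],[s,c,0],[0,0,1]])
    return np.concatenate([proj(C[k],R@(np.array(m)/1e3)+[q[0],q[1],0])-px(k,p) for k in pts for p,m in pts[k]])
s=least_squares(F,[.5,.1,.6]);print('box',s.x,np.degrees(s.x[2]));print(s.fun.reshape(-1,2).round(1).tolist())
E
python3 fit.py
```

```text
mkL [0.5834 0.1723 0.0237] 0.13
mkR [0.6025 0.1263 0.0245] 0.01
stopTL [0.5675 0.2165 0.0436] 0.38
stopTR [0.6242 0.0816 0.0458] 0.48
tipL [0.5126 0.2054 0.0288] 0.0
tipR [0.5776 0.0525 0.028 ] 2.89
btn [0.6217 0.0168 0.0439] 0.03
jarlid [0.5274 0.2789 0.0492] 1.02
tin [0.4244 0.2281 0.0191] 0.03
sdtip [0.5636 0.0113 0.0109] 0.45
sdend [ 0.4274 -0.0613  0.009 ] 0.22
btn wrist [0.62153058 0.01784262 0.044     ]
box [0.47529338 0.09543208 0.5329701 ] 30.536937506846783
[[-0.7, -0.2], [0.7, 0.5], [-1.3, -2.0], [0.5, 1.4], [-0.7, 1.6], [0.3, 1.2], [1.5, 0.7], [-0.6, -0.4], [-0.4, -0.9], [0.6, -1.7]]
```

Measured: the box is at (0.4753, 0.0954) with yaw 30.5°. The stop's middle is at about (0.5935, 0.149) with yaw 22.6°. The box sits 109 mm short of home, is offset −4 mm and skewed +8°. I'll push with both fingertips side by side on the box's base. First I'll turn the tool and descend part of the way.

Emit:
step_arm(targets="0 0 0.5 6.6;0 0 0.5 6.6;0 0 0.5 6.6;0 0 0.5 6.6;0 0 0.5 6.6;0 0 0.5 6.6;0 0 0.5 6.6;0 0 0.5 6.6;0 0 0.5 6.7;0 0 0 0;0 0 0 0", claw=6)

```text
time_s: 1.07
tcp_pos: [0.6247, -0.0001, 0.1771]
ee_rot: [[-0.86, -0.51, -0.001], [-0.51, 0.86, -0.0], [0.001, 0.0, -1.0]]
wrist_force: [0.1, 0.4, 0.8]
gripper_width: 0.689
gripper_force: 0.0
```

```bash
cat >> h.py <<'E'
M=np.array([.5935,.149]);A=np.radians(22.6)
def go(x,y,z,yaw):  # yaw: push direction (tool -x)
    s=sense();W=np.array(s['ee_rot']);d=np.array([x,y,z])-s['tcp_pos']
    cur=np.degrees(np.arctan2(-W[1,0],-W[0,0]))
    print('t',s['time_s'],'tcp',np.round(s['tcp_pos'],4),'yaw',cur.round(2),'F',np.round(s['wrist_force'],1),'shift cm',(W.T@d*100).round(2),'turn',round(cur-yaw,2))
E
python3 -c "
from h import *
go(.4279,.0675,.009,30.5)"
```

```text
t 1.0667 tcp [ 6.247e-01 -1.000e-04  1.771e-01] yaw 30.67 F [0.1 0.4 0.8] shift cm [13.46 15.85 16.83] turn 0.17
```

Emit:
step_arm(targets="2.24 2.64 0 0;2.24 2.64 0 0;2.24 2.64 0 0;2.24 2.64 0 0;2.24 2.64 0 0;2.26 2.65 0 0;0 0 3 0;0 0 3 0;0 0 3 0;0 0 3 0;0 0 0 0;0 0 0 0")

```text
time_s: 2.07
tcp_pos: [0.4283, 0.068, 0.0573]
ee_rot: [[-0.861, -0.509, -0.002], [-0.509, 0.861, -0.002], [0.003, -0.0, -1.0]]
wrist_force: [0.7, 0.3, 0.8]
gripper_width: 0.69
gripper_force: 0.0
```

```bash
python3 -c "
from h import *
go(.4279,.0675,.009,30.5)"
```

```text
t 2.0667 tcp [0.4283 0.068  0.0573] yaw 30.63 F [0.7 0.3 0.8] shift cm [ 0.04 -0.02  4.83] turn 0.13
```

Emit:
step_arm(targets="0 0 1.5 0;0 0 1.5 0;0 0 1 0;0 0 0.8 0;0 0 0 0;0 0 0 0")

```text
time_s: 2.57
tcp_pos: [0.4296, 0.0687, 0.0106]
ee_rot: [[-0.861, -0.508, 0.002], [-0.508, 0.861, 0.001], [-0.002, -0.0, -1.0]]
wrist_force: [-0.2, -0.1, -0.1]
gripper_width: 0.687
gripper_force: 0.0
```

```bash
python3 - <<'E'
from h import *
go(.449,.0799,.009,30.5)
c=snap('side','s1.png')
cv2.imwrite('pics/s1c.png',cv2.resize(c['im'][120:270,120:320],None,fx=4,fy=4,interpolation=2))
E
```

```text
t 2.5667 tcp [0.4296 0.0687 0.0106] yaw 30.55 F [-0.2 -0.1 -0.1] shift cm [-2.24 -0.03  0.17] turn 0.05
```

View pics/s1c.png

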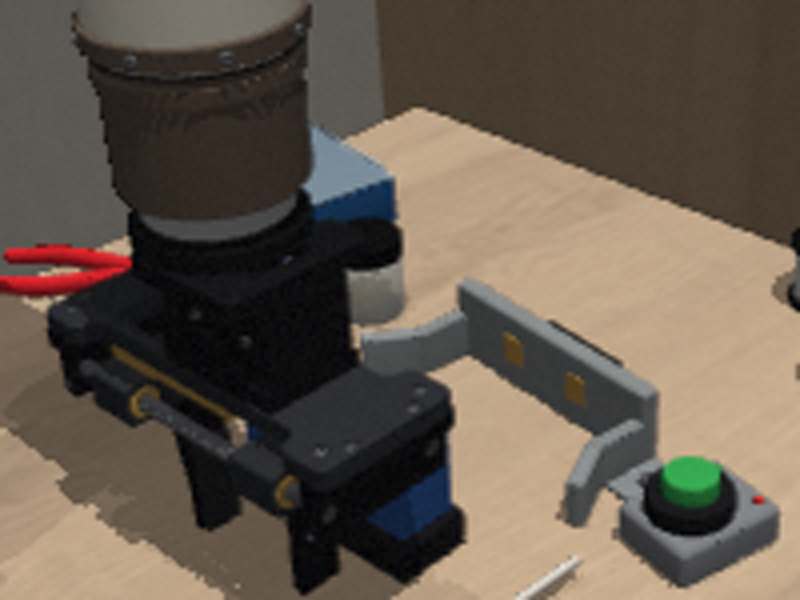

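The side view shows both fingertips on the desk behind the box, at (215,520) and (315,585) in the crop. The gripper body clears the lid. Now I'll approach to contact.

Emit:
step_arm(targets="-0.7 0 0.1 0;-0.7 0 0 0;-0.5 0 0 0;-0.2 0 0 0;-0.2 0 0 0;-0.2 0 0 0;-0.2 0 0 0;0 0 0 0")

```text
time_s: 3.28
tcp_pos: [0.4475, 0.0795, 0.0075]
ee_rot: [[-0.862, -0.506, -0.009], [-0.506, 0.862, -0.005], [0.011, 0.001, -1.0]]
wrist_force: [-6.3, -3.0, 3.9]
gripper_width: 0.689
gripper_force: 3.8
```

```bash
python3 -c "
from h import *
go(.449,.0799,.009,30.5)"
```

```text
t 3.2833 tcp [0.4475 0.0795 0.0075] yaw 30.41 F [-6.3 -3.   3.9] shift cm [-0.15 -0.04 -0.15] turn -0.09
```

Emit:
step_arm(targets="-0.2 0 -0.1 0.3;-0.4 0 0 0.6;-0.4 0 0 0.6;-0.4 0 0 0.6;-0.4 0 0 0.6;-0.4 0 0 0.6;-0.4 0 0 0.6;-0.4 0 0 0.6;-0.4 0 0 0.6;-0.3 0 0 0.4;-0.2 0 0 0.3;0 0 0 0")

```text
time_s: 4.28
tcp_pos: [0.4871, 0.1007, 0.0097]
ee_rot: [[-0.909, -0.418, 0.001], [-0.418, 0.909, 0.001], [-0.001, 0.0, -1.0]]
wrist_force: [-2.6, -0.3, -1.9]
gripper_width: 0.687
gripper_force: 1.6
```

```bash
python3 - <<'E'
from h import *
go(.449,.0799,.009,22.6)
a=snap('scene','sc2.png');b=snap('side','sd2.png')
import pickle;pickle.dump((a,b),open('p2.pkl','wb'))
f=lambda i,x,y:cv2.resize(i[y:y+140,x:x+95],None,fx=4,fy=4,interpolation=2)
cv2.imwrite('pics/m2.png',np.hstack([f(a['im'],210,150),f(b['im'],190,150)]))
E
```

```text
t 4.2833 tcp [0.4871 0.1007 0.0097] yaw 24.69 F [-2.6 -0.3 -1.9] shift cm [ 4.33 -0.29  0.06] turn 2.09
```

View pics/m2.png

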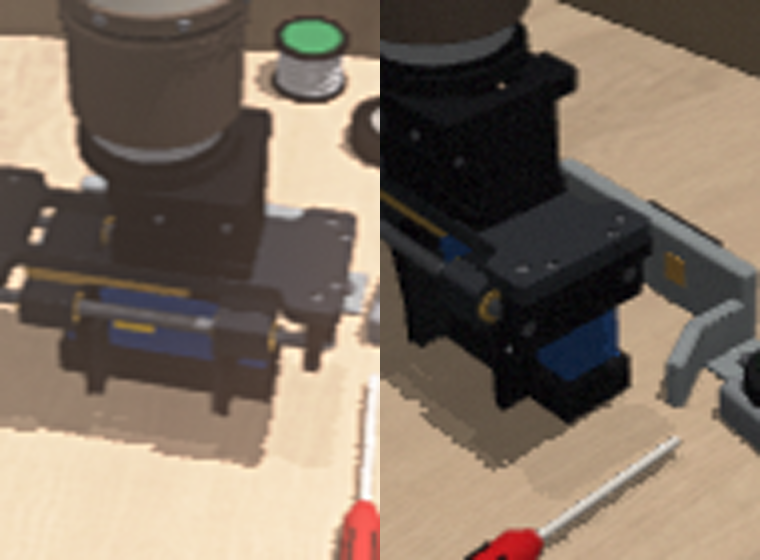

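The scene half shows the box's bottom back corners at (61,366) and (272,402). The side half shows its right bottom corners at (572,422) and (632,380). Now I'll fit the box pose.

```bash
cat > fit2.py <<'E'
from h import *
import pickle
from scipy.optimize import least_squares
def fit(f,offs,pts,yaw=None):
    C=pickle.load(open(f,'rb'))
    def F(q):
        t=np.radians(yaw) if yaw is not None else q[2]
        c,s=np.cos(t),np.sin(t);R=np.array([[c,-s,0],[s,c,0],[0,0,1]])
        return np.concatenate([proj(C[k],R@(np.array(m)/1e3)+[q[0],q[1],0])-(np.array(offs[k])+(np.array(p)+.5)/4-.5) for k in(0,1) for p,m in pts[k]])
    s=least_squares(F,[.5,.1,.4]);q=s.x;d=q[:2]-M
    print('box',q[:2].round(4),'yaw',np.degrees(q[2]).round(1) if yaw is None else yaw,'bay',(1e3*np.array([d@[np.cos(A),np.sin(A)],d@[-np.sin(A),np.cos(A)]])).round(1));print(s.fun.reshape(-1,2).round(1).tolist())
    t=np.array(sense()['tcp_pos'])[:2]-q[:2];print('tcp rel box',t)
    w=np.radians(yaw or np.degrees(q[2]));print(1e3*t@[np.cos(w),np.sin(w)],1e3*t@[-np.sin(w),np.cos(w)])
E
python3 - <<'E'
from fit2 import *
P=[[((61,366),(-21,60,0)),((272,402),(-21,-60,0))],[((192,422),(-21,-60,0)),((252,380),(21,-60,0)),((190,395),(-21,-60,20)),((252,353),(21,-60,20))]]
for y in(None,24.7): fit('p2.pkl',[(210,150),(190,150)],P,y)
E
```

```text
box [0.5177 0.1154] yaw 25.1 bay [-82.9  -1.9]
[[-0.7, 0.6], [-0.4, -0.3], [-0.3, 0.4], [0.8, 1.3], [-0.2, -1.1], [0.6, -0.0]]
tcp rel box [-0.03062557 -0.01477705]
-34.00184243528877 -0.40178058631044267
box [0.518  0.1154] yaw 24.7 bay [-82.6  -2. ]
[[-0.6, 0.4], [-0.4, -0.3], [-0.4, 0.4], [0.8, 1.4], [-0.3, -1.0], [0.6, 0.0]]
tcp rel box [-0.03091747 -0.01484103]
-34.290349604234244 -0.5638013781342364
```

Emit:
step_arm(targets="-0.3 0 0 0;-0.4 0 0 0;-0.4 0 0 0;-0.4 0 0 0;-0.4 0 0 0;-0.4 0 0 0.3;-0.4 0 0 0.3;-0.4 0 0 0.4;-0.4 0 0 0.4;-0.4 0 0 0.4;-0.3 0 0 0.3;-0.2 0 0 0")

```text
time_s: 5.38
tcp_pos: [0.5255, 0.1176, 0.0097]
ee_rot: [[-0.923, -0.384, -0.002], [-0.384, 0.923, -0.001], [0.003, -0.0, -1.0]]
wrist_force: [-5.7, -3.1, 2.0]
gripper_width: 0.692
gripper_force: 3.4
```

```bash
python3 - <<'E'
from h import *
e=M-.0515*np.array([np.cos(A),np.sin(A)])
go(e[0],e[1],.009,22.6)
E
```

```text
t 5.3833 tcp [0.5255 0.1176 0.0097] yaw 22.59 F [-5.7 -3.1  2. ] shift cm [-2.33  0.28  0.06] turn -0.01
```

Emit:
step_arm(targets="-0.3 0 0 0;-0.3 0 0 0;-0.3 0 0 0;-0.3 0 0 0;-0.3 0 0 0;-0.2 0 0 0;-0.1 0 0 0;-0.1 0 0 0;0 0 0 0")

```text
time_s: 6.13
tcp_pos: [0.5426, 0.1247, 0.0097]
ee_rot: [[-0.923, -0.384, -0.003], [-0.384, 0.923, -0.002], [0.003, -0.0, -1.0]]
wrist_force: [-6.7, -2.2, 0.5]
gripper_width: 0.687
gripper_force: 3.3
```

Emit:
step_arm(targets="-0.1 0 0 0;-0.1 0 0 0;-0.1 0 0 0;0 0 0 0")

```text
time_s: 6.47
tcp_pos: [0.5456, 0.1259, 0.0097]
ee_rot: [[-0.923, -0.384, -0.002], [-0.384, 0.923, -0.001], [0.003, -0.0, -1.0]]
wrist_force: [-5.3, -2.4, 1.1]
gripper_width: 0.689
gripper_force: 3.1
```

Emit:
step_arm(targets="-0.1 0 0 0;-0.1 0 0 0;0 0 0 0")

```text
time_s: 6.72
tcp_pos: [0.5458, 0.126, 0.0097]
ee_rot: [[-0.923, -0.384, -0.006], [-0.384, 0.923, -0.003], [0.007, -0.0, -1.0]]
wrist_force: [-7.8, -2.7, 4.1]
gripper_width: 0.691
gripper_force: 4.7
```

Emit:
step_arm(targets="-0.1 0 0 0;-0.1 0 0 0;0 0 0 0")

```text
time_s: 6.97
tcp_pos: [0.546, 0.1259, 0.0095]
ee_rot: [[-0.923, -0.384, -0.01], [-0.384, 0.923, -0.005], [0.011, -0.001, -1.0]]
wrist_force: [-11.6, -3.0, 7.2]
gripper_width: 0.689
gripper_force: 6.3
```

Emit:
step_arm(targets="-0.15 0 0 0;-0.15 0 0 0;-0.15 0 0 0;0 0 0 0;0 0 0 0")

```text
time_s: 7.38
tcp_pos: [0.5461, 0.1257, 0.0088]
ee_rot: [[-0.923, -0.383, -0.018], [-0.383, 0.924, -0.008], [0.02, -0.001, -1.0]]
wrist_force: [-17.7, -5.6, 11.3]
gripper_width: 0.687
gripper_force: 9.6
```

Emit:
step_arm(targets="0.5 0 0 0;1 0 0 0;1.5 0 0 0;2 0 0 0;1.5 0 -1 0;1 0 -3 0;0 0 -4 0;0 0 -4 0;0 0 0 0")

```text
time_s: 8.13
tcp_pos: [0.4931, 0.1044, 0.1394]
ee_rot: [[-0.922, -0.387, 0.023], [-0.387, 0.922, 0.009], [-0.024, -0.001, -1.0]]
wrist_force: [0.7, 1.0, -0.6]
gripper_width: 0.691
gripper_force: 0.0
```

```bash
python3 - <<'E'
from h import *
import pickle
go(.6216,.0173,.12,22.6)
a=snap('scene','sc3.png');b=snap('side','sd3.png');pickle.dump((a,b),open('p3.pkl','wb'))
f=lambda i,x,y:cv2.resize(i[y:y+140,x:x+95],None,fx=4,fy=4,interpolation=2)
cv2.imwrite('pics/m3.png',np.hstack([f(a['im'],210,150),f(b['im'],195,150)]))
E
```

```text
t 8.1333 tcp [0.4931 0.1044 0.1394] yaw 22.8 F [ 0.7  1.  -0.6] shift cm [ -8.42 -13.01   2.15] turn 0.2
```

View pics/m3.png

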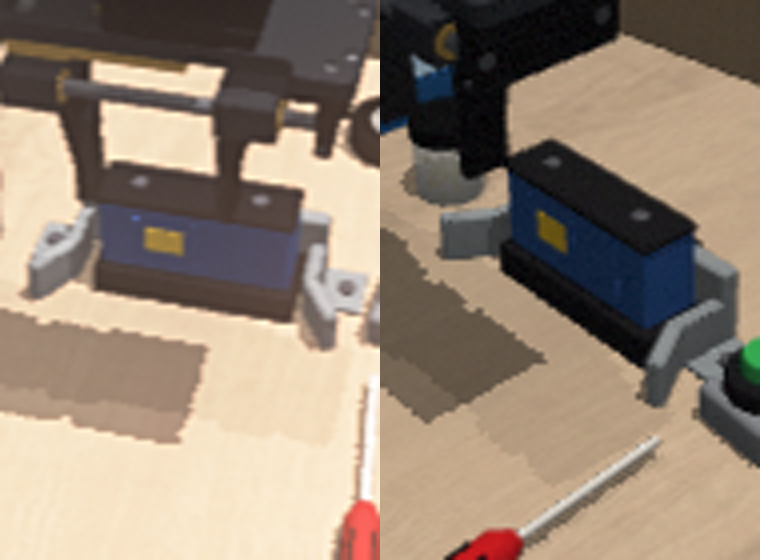

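The scene half shows the box between the rails, with its back bottom edge running from (98,290) to (292,319). The side half shows its lid from (508,160) to (695,228). It looks home and upright, and I'll check that numerically.

```bash
python3 - <<'E'
from fit2 import *
P=[[((98,290),(-21,60,0)),((292,319),(-21,-60,0)),((98,263),(-21,60,20))],[((122,267),(-21,60,0)),((122,243),(-21,60,20)),((315,228),(20,-59,72)),((175,140),(20,59,72)),((128,160),(-17,59,72))]]
fit('p3.pkl',[(210,150),(195,150)],P)
E
```

```text
box [0.5752 0.1357] yaw 20.7 bay [-22.   -5.3]
[[-0.7, 0.1], [0.2, 2.7], [-1.1, 0.6], [0.3, 1.2], [-0.2, -0.5], [2.3, -0.7], [1.1, -1.5], [-1.2, -0.8]]
tcp rel box [-0.08656287 -0.03281929]
-92.57554005078218 -0.07687013664108105
```

```bash
python3 - <<'E'
from h import *
import pickle
c=snap('wrist','w3.png');pickle.dump((c,),open('w3.pkl','wb'))
cv2.imwrite('pics/w3b.png',cv2.resize(c['im'],None,fx=1.5625,fy=1.5625,interpolation=2))
E
```

```text
(no output)
```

View pics/w3b.png

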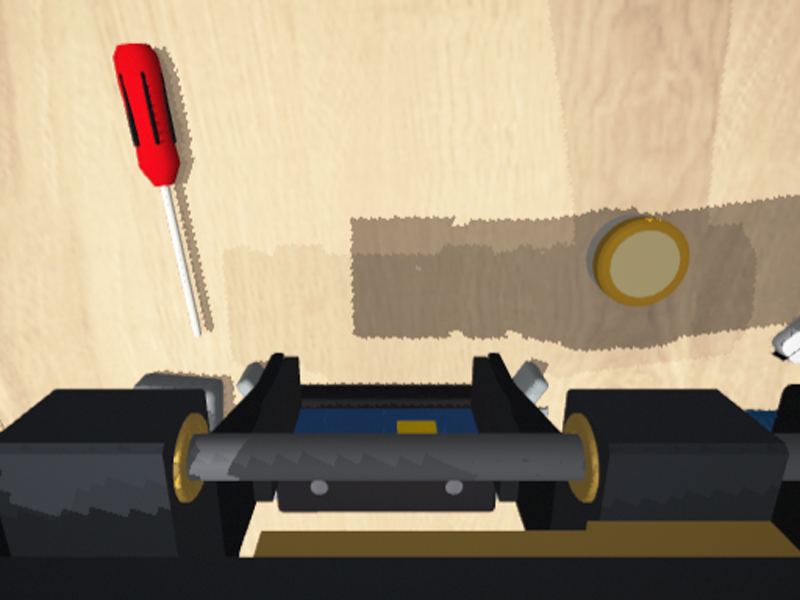

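The wrist view shows the box's base edge level at row 385, from (300,385) to (470,385). The tool is at yaw 22.8°, so the box is square to the bay within about half a degree. It sits between the rail tips at (250,378) and (530,380). I'll do one more firm seating push with the fingers wide, loading each end in turn.

```bash
python3 - <<'E'
from h import *
X=np.array([np.cos(A),np.sin(A)]);Y=np.array([-X[1],X[0]])
e=M-.085*X-.004*Y; go(e[0],e[1],.010,22.6)
E
```

```text
t 8.2833 tcp [0.4871 0.1022 0.1311] yaw 22.62 F [ 0.   0.4 -1. ] shift cm [-3.05 -0.17 12.13] turn 0.02
```

Emit:
step_arm(targets="-0.5 -0.2 3 0;-0.5 0 3 0;-0.5 0 3 0;0 0 2 0;0 0 1 0;-0.5 0 0 0;-1 0 0 0;-1 0 0 0;-1 0 0 0;-0.7 0 0 0;-0.4 0 0 0;0 0 0 0", claw=8)

```text
time_s: 9.28
tcp_pos: [0.5439, 0.1234, 0.0102]
ee_rot: [[-0.923, -0.384, 0.002], [-0.384, 0.923, 0.001], [-0.002, 0.0, -1.0]]
wrist_force: [0.3, -0.5, -0.5]
gripper_width: 0.921
gripper_force: 0.0
```

```bash
python3 - <<'E'
from h import *
X=np.array([np.cos(A),np.sin(A)]);Y=np.array([-X[1],X[0]])
e=M-.0527*X-.004*Y; go(e[0],e[1],.010,22.6)
E
```

```text
t 9.2833 tcp [0.5439 0.1234 0.0102] yaw 22.6 F [ 0.3 -0.5 -0.5] shift cm [-0.29  0.06  0.02] turn 0.0
```

Emit:
step_arm(targets="-0.2 0 0 0;-0.2 0 0 0;-0.2 0 0 0;-0.2 0 0 0;-0.2 0 0 0;0 0 0 0")

```text
time_s: 9.78
tcp_pos: [0.5467, 0.1241, 0.0085]
ee_rot: [[-0.923, -0.384, -0.011], [-0.384, 0.923, -0.005], [0.012, -0.0, -1.0]]
wrist_force: [-8.8, -3.2, 5.3]
gripper_width: 0.92
gripper_force: 4.3
```

Emit:
step_arm(targets="-0.2 0 0 1;0 0 0 0;0 0 0 -2;0 0 0 0;0 0 0 1;-0.2 0 0 0;0 0 0 0;0 0 0 0")

```text
time_s: 10.45
tcp_pos: [0.5468, 0.1238, 0.0078]
ee_rot: [[-0.923, -0.384, -0.018], [-0.384, 0.923, -0.008], [0.02, -0.001, -1.0]]
wrist_force: [-13.7, -4.7, 7.5]
gripper_width: 0.92
gripper_force: 7.1
```

```bash
python3 - <<'E'
from h import *
X=np.array([np.cos(A),np.sin(A)]);Y=np.array([-X[1],X[0]])
e=M-.0527*X-.004*Y; go(e[0],e[1],.010,22.6); print(sense()['moment'])
E
```

```text
t 10.45 tcp [0.5468 0.1238 0.0078] yaw 22.56 F [-13.7  -4.7   7.5] shift cm [-0.    0.13 -0.22] turn -0.04
[-1.00089734  3.91710257  0.4852362 ]
```

The box stops at the same place and stays square, so it is seated. I'll retreat, rise, close the fingers and go to the button.

Emit:
step_arm(targets="0.5 0 0 0;1 0 0 0;1.5 0 0 0;1.5 0 0 0;0.5 0 -1 0;0 0 -3 0;0 0 -4 0;0 0 -4 0;0 0 0 0;0 0 0 0", claw=8)

```text
time_s: 11.28
tcp_pos: [0.5115, 0.1101, 0.1334]
ee_rot: [[-0.923, -0.385, 0.008], [-0.385, 0.923, 0.004], [-0.009, 0.001, -1.0]]
wrist_force: [-0.9, 0.3, -1.0]
gripper_width: 0.919
gripper_force: 0.0
```

```bash
python3 - <<'E'
from h import *
go(.6216,.0172,.10,22.6)
E
```

```text
t 11.2833 tcp [0.5115 0.1101 0.1334] yaw 22.62 F [-0.9  0.3 -1. ] shift cm [ -6.56 -12.81   3.39] turn 0.02
```

Emit:
step_arm(targets="-1.1 -2.1 0 0;-1.1 -2.1 0 0;-1.1 -2.1 0 0;-1.1 -2.2 0 0;-1.1 -2.2 0 0;-1.1 -2.1 0 0;0 0 1.5 0;0 0 1.5 0;0 0 0 0;0 0 0 0;0 0 0 0;0 0 0 0", claw=0)

```text
time_s: 12.28
tcp_pos: [0.6198, 0.0164, 0.1004]
ee_rot: [[-0.923, -0.385, 0.001], [-0.385, 0.923, 0.0], [-0.001, -0.0, -1.0]]
wrist_force: [0.2, -0.1, -0.4]
gripper_width: 0.089
gripper_force: 0.0
```

```bash
python3 - <<'E'
from h import *
go(.6216,.0172,.048,22.6)
E
```

```text
t 12.2833 tcp [0.6198 0.0164 0.1004] yaw 22.64 F [ 0.2 -0.1 -0.4] shift cm [-0.19  0.01  5.24] turn 0.04
```

Emit:
step_arm(targets="-0.2 0 1.2 0;0 0 1.5 0;0 0 1.5 0;0 0 0.8 0;0 0 0.2 0;0 0 0 0;0 0 0 0")

```text
time_s: 12.87
tcp_pos: [0.6217, 0.017, 0.0481]
ee_rot: [[-0.923, -0.385, 0.001], [-0.385, 0.923, 0.0], [-0.001, -0.0, -1.0]]
wrist_force: [0.9, -0.1, -0.6]
gripper_width: 0.003
gripper_force: 0.0
```

Emit:
step_arm(targets="0 0 0.2 0;0 0 0.2 0;0 0 0.2 0;0 0 0.2 0;0 0 0 0;0 0 0 0")

```text
time_s: 13.37
tcp_pos: [0.6219, 0.017, 0.0402]
ee_rot: [[-0.923, -0.385, 0.002], [-0.385, 0.923, 0.0], [-0.002, -0.0, -1.0]]
wrist_force: [-0.5, 1.1, 3.1]
gripper_width: 0.006
gripper_force: 1.9
```

Emit:
step_arm(targets="0 0 0.1 0;0 0 0.1 0;0 0 0.1 0;0 0 0.1 0;0 0 0.1 0;0 0 0 0;0 0 0 0;0 0 0 0")

```text
time_s: 14.03
tcp_pos: [0.6219, 0.017, 0.0382]
ee_rot: [[-0.923, -0.386, 0.002], [-0.386, 0.923, -0.0], [-0.002, -0.001, -1.0]]
wrist_force: [-5.1, 1.7, 18.3]
gripper_width: 0.007
gripper_force: 9.5
```

The button has bottomed at 18 N with the TCP at 38 mm. I'll release and retreat upward.

Emit:
step_arm(targets="0 0 -0.5 0;0 0 -1 0;0 0 -2 0;0 0 -3 0;0 0 -4 0;0 0 -4 0;0 0 0 0;0 0 0 0")

```text
time_s: 14.7
tcp_pos: [0.622, 0.0171, 0.1821]
ee_rot: [[-0.923, -0.384, 0.005], [-0.384, 0.923, 0.002], [-0.005, -0.0, -1.0]]
wrist_force: [-0.2, 0.4, 0.7]
gripper_width: 0.002
gripper_force: 0.0
```

```bash
python3 - <<'E'
from h import *
a=snap('scene','sc4.png');b=snap('side','sd4.png')
f=lambda i,x,y:cv2.resize(i[y:y+140,x:x+95],None,fx=4,fy=4,interpolation=2)
cv2.imwrite('pics/m4.png',np.hstack([f(a['im'],235,150),f(b['im'],215,150)]))
print(sense()['tcp_pos'],sense()['wrist_force'])
E
```

```text
[0.61991262 0.01669289 0.17826364] [ 0.23671988 -0.12249803 -0.15928091]
```

View pics/m4.png

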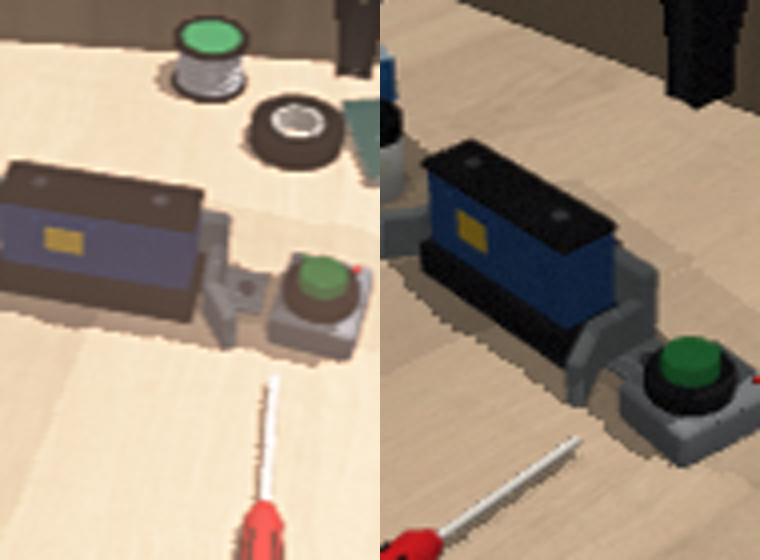

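The picture shows the box flush against the stop at (520,240), the green button back up at (690,355) and the arm clear. I'll hand the job in.

```bash
python3 -c "
from station import r
print(r.finish_job())"
```

```text
the job is handed in; nothing more can be done
None
```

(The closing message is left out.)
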